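# Put the short vial away in the slide-top sample box

## Robot

A 6-joint arm with a two-finger parallel gripper is mounted at the origin on a cart in front of the work surface, level with it; the furniture and walls round the work are solid. World frame = base frame: x ahead of the robot, y to its left, z up, the work surface at z = 0. Lengths are in m, angles in rad, forces in N, time in s.
With the tool pointing down it reaches from about 0.225 to 0.875 m from the base axis. Payload 3.4 kg.
Tool frame: the origin (TCP) lies midway between the tips of the shut fingers; the grasp point (between the pads) lies 19 mm behind it; z points along the fingers, y is the direction in which the jaws open and shut (so a half turn about z gives the same grasp; the last joint's range is limited). The gripper opens to 85 mm and grips with 20 to 120 N. Pads are 22 mm wide; open, the fingers measure 114 mm over their backs; the gripper's body (76 mm by 85 mm) begins 54 mm behind the grasp point. The pads swing forward as they close: fully open they stand 13 mm farther back than shut.
Start: joints at [-1.437, 0.276, 1.505, -0, 1.361, -0.121], TCP at [0.145, -0.556, 0.231] pointing down, gripper open.
Joint ranges: [-2.89, 2.89], [-0.75, 2.08], [0.22, 2.7], [-1.18, 4.32], [0.11, 2.71], [-2.7, 2.7]. Speed limits (rad/s): [2.57, 2.57, 3.14, 3.14, 3.14, 3.14].

## Interface

Orientations are given as a 3x3 rotation matrix whose columns are the frame's x, y, z axes.
In Python, from plant import * gives the robot as it stands. The module is installed in compiled form; this text tells all that it offers.
- The arm moves only by the tool step_arm, never from a script. Its argument "rows" is a list of rows, each a list of 5 numbers: the shift along the world's x, y, z in mm, then the turn about the world's z in rad, then the closure, from -1 (fully open) to 1 (shut). In form: [[dx, dy, dz, twist, jaw], ...]. A call has 1 to 12 rows; each row is the pose to reach, as a shift and turn from the pose commanded when the call began; what a row does not reach only later rows make up. A row lasts 1/12 s, in which the tool goes at most 41.7 mm and 7.16 degrees, less where a joint would pass 70% of its speed; a pose out of reach is approached as far as the arm can. A call with a gripper value outside its range is refused whole. The fingers move at their own pace and stop on an object; "grip_force" is the grip in N (left out, the last holds). Time passes only in rows, so rows that repeat a pose let the fingers close. It gives the time, the measured TCP pose, the force and the opening at its end, in the units of the state.
- get_state(): the state, without advancing time (a new reading comes with each control period).
- get_image(name): name is "side" or "top"; returns a dict with "frame" (480x640x3 uint8, blue, green, red), "depth" (480x640 float32, m along the optical axis (not along the pixel's ray), 0 where there is no reading), "fx", "fy", "cx", "cy" (pixels), "D" ([k1, k2, p1, p2, k3] as OpenCV has them; the pictures are not rectified), "xyz" and "rotation" of the camera in the world. Camera axes: x right, y up, looking along -z (the intrinsics and any distortion apply to the point x, -y, -z); pixel columns grow to the right and rows downward; lengths in m; the calibration is good to about 2 mm. A picture is of the moment at which its call begins.
- hand_in(): hands the job in, once; it reports no verdict.
The state is a dict: "t": time; "joint_positions": joint angles; "qvel": joint speeds; "effort": joint torques, N m; "tcp_pos": TCP position; "orientation": TCP orientation; "ft_force": force on the tool from outside, world axes, zero at the start; "wrist_torque": the same for the moment, N m; "finger_gap": finger opening in m.
Only numpy, scipy, OpenCV 4.12 (cv2) and the standard library are available. Lean on these libraries where they do the work, as an engineer would, in place of code of your own. Each camera call takes 0.05 s, during which the arm holds its last target.

## Task

Put the short vial away in the grey sample box: open the box by pressing on its flat cover and dragging it back towards its front, stand the vial upright on the floor inside, and slide the cover fully shut again. Leave the taller vial and the other things on the bench as they are.

Things in the scene. Friction and masses are not known exactly. Their poses are not given: they have to be found in the camera images.
- sample_box: Grey box fixed to the bench, at an angle: 160 (x) x 130 (y) x 62 mm. Origin: centre of underside, on the bench; -x face is the front, roughly towards the robot; z up. Side walls 8 mm thick, tops at 62 mm. Rear ledge (x 60 to 80 mm) flush with the closed cover. Well inside: x -74 to 60 mm, 114 mm wide in y, floor 5 mm above the bench, 48 mm deep under the cover.
- cover (a joint): Sliding cover of the box: flat bare-metal plate 140 x 113 x 5 mm, no handle, captive between the side walls, top at 58 mm. 0 = shut (stop), up to 0.10 m (stop) as it slides along the box's -x, out over the front; at q the well is open from x = 60 mm - q to 60 mm. It stays where left; 2 N slides it, so fingertips pressing on it with about 8 N carry it along, both ways.
- rib_patch (a point): Centre of a patch of thin dark ribs (32 x 40 mm, for the eye only: the surface is flat) on top of the cover, 58 mm above the bench: a good place to press. With the cover shut it is at x = 23 mm, y = 0 of the box; it moves with the cover. Axes as the box.
- well_floor (a point): Point on the floor inside the box (5 mm above the bench) at x = +15 mm, y = 0 of the box frame: a good place for the vial. Axes as the box.
- vial_short: Small white vial with a dark cap, 19 mm diameter, 42 mm high, about 25 g, standing loose and upright on the bench. Origin: centre of its underside, z up along it.
- vial_tall: The similar but taller vial, 22 mm diameter, 78 mm high, standing on the bench; too tall for the box. To be left alone. Origin: centre of its underside.
- cup: Low white round cup, 60 mm diameter, 22 mm high, standing loose between the two vials; leave it. Origin: centre of its underside.
- white_bottle: White bottle with a white cap, 62 mm diameter, 126 mm high, loose, behind the box; leave it. Origin: centre of its underside.
- driver: Wooden-handled screwdriver, 178 mm long, 27 mm high, lying loose on the bench to the left of the box and nearer the robot; leave it. Origin: its middle, on the bench; its length runs along its y.
Not all that is in view belongs to the job. There is more than one size of the vial_short; the one meant has the size given above.

How it is judged:
On the way, in this order (a step that is already met when the one before it is completed fails the run):
1. the cover is dragged open by at least 50 mm (value of joint cover above 0.05 m), for 0.2 s.
2. the short vial stands upright on the floor of the box and is let go (x of vial_short in the frame of sample_box between -0.074 and 0.06 m and y of vial_short in the frame of sample_box between -0.057 and 0.057 m and z of vial_short in the frame of sample_box below 0.01 m and angle between vial_short's own z axis and vertical below 0.2 rad and contact force between the fingers and vial_short below 0.05 N), for 0.2 s.
3. the cover is fully shut (value of joint cover below 0.004 m), for 0.2 s.
At the end, for the whole second after the job is handed in: The cover is shut to within 4 mm and the short vial stands upright (within 0.2 rad) and at rest on the floor inside the box (origin within 10 mm of the height of the bench, between the walls) (value of joint cover below 0.004 m and x of vial_short in the frame of sample_box between -0.074 and 0.06 m and y of vial_short in the frame of sample_box between -0.057 and 0.057 m and z of vial_short in the frame of sample_box below 0.01 m and angle between vial_short's own z axis and vertical below 0.2 rad and linear speed of vial_short below 0.02 m/s); the robot touches nothing.
It fails at once if the taller vial moved more than 30 mm or tipped over (distance of vial_tall from where it was at the start of the episode above 0.03 m or angle between vial_tall's own z axis and vertical above 0.6 rad).
It fails at once if the cup moved more than 40 mm (distance of cup from where it was at the start of the episode above 0.04 m).
It fails at once if the white bottle moved more than 40 mm or tipped over (distance of white_bottle from where it was at the start of the episode above 0.04 m or angle between white_bottle's own z axis and vertical above 0.6 rad).
It fails at once if the screwdriver moved more than 50 mm (distance of driver from where it was at the start of the episode above 0.05 m).
It also fails if it takes over 58 s, if anything falls off the work surface, if the arm or the gripper's body presses on something with over 40 N, if the wrist force passes 120 N, or if a joint passes its speed limit or range.

## Working session

There is one attempt and no reset: what is moved stays moved. The work goes in short steps, Python scripts to look and compute and a tool call to move; the robot and the scene stay as the last step left them, time stands still between calls to the robot, and variables do not carry over. Pictures are saved under pics/ and viewed, and the job is handed in when it is done.

Besides the shell and the picture viewer there is one more tool, called in YAML: its name, and indented under it one key for each argument. step_arm: Moves the arm, as the interface text tells. Its arguments: {"type":"object","properties":{"rows":{"type":"array"},"grip_force":{"type":"number"}},"required":["rows"]}

```bash
mkdir -p pics; cat > h.py <<'E'
from plant import *
import numpy as np, cv2
def ray(im,u,v):
    K=np.array([[im["fx"],0,im["cx"]],[0,im["fy"],im["cy"]],[0,0,1.]])
    p=cv2.undistortPoints(np.array([[[u,v]]],float),K,np.array(im["D"],float))[0,0]
    return np.array(im["xyz"]),np.array(im["rotation"]).reshape(3,3)@np.array([p[0],-p[1],-1.])
def onplane(im,u,v,z):
    o,d=ray(im,u,v); return o+d*(z-o[2])/d[2]
def bydepth(im,u,v):
    o,d=ray(im,u,v); return o+d*im["depth"][int(v),int(u)]
E
python3 - <<'E'
from h import *
import pickle
for n in("top","side"):
    im=get_image(n); pickle.dump(im,open(n+"0.pkl","wb")); cv2.imwrite(f"pics/{n}0.png",im["frame"]); print(n,im["xyz"],im["fx"],im["D"])
    print(np.round(im["rotation"],3))
s=get_state();print(s["t"],s["tcp_pos"],np.round(s["orientation"],3),s["ft_force"],s["finger_gap"])
E
```

```text
top [0.37578168 0.02202738 1.34714207] 525.9566805798847 [-0.03588467  0.          0.          0.          0.        ]
[[-0.013  0.987 -0.16 ]
 [-1.    -0.015 -0.013]
 [-0.015  0.16   0.987]]
side [ 1.34738916 -0.38123597  0.86644829] 612.301475562421 [0.01795868 0.         0.         0.         0.        ]
[[ 0.485 -0.596  0.64 ]
 [ 0.874  0.345 -0.342]
 [-0.018  0.725  0.688]]
0.1 [ 0.14486225 -0.55596055  0.23052632] [[ 0.968  0.252 -0.   ]
 [ 0.252 -0.968  0.002]
 [ 0.    -0.002 -1.   ]] [ 1.0263096  -0.20853914 -0.38620001] 0.08532875038156068
```

View pics/top0.png

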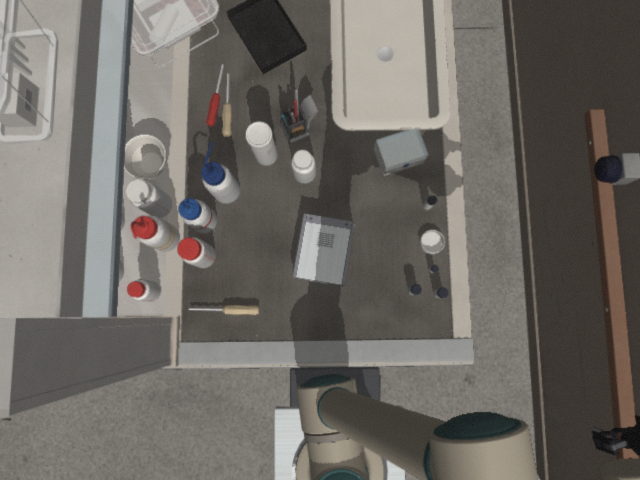

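View pics/side0.png

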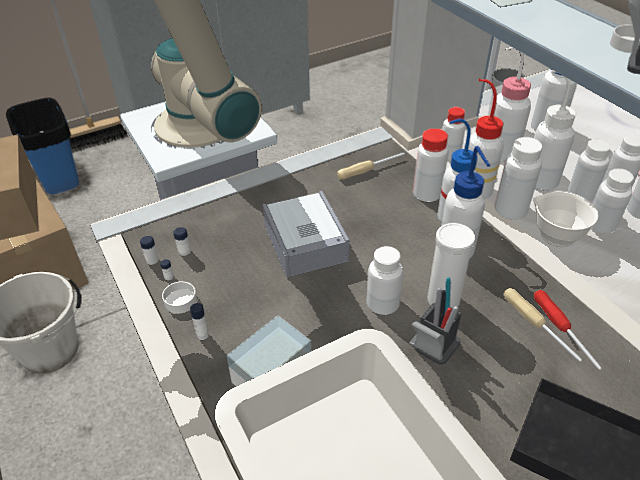

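The top view shows the box near (323,250) with ribs at (326,240). The cup is at (432,240) and the vials are at (430,202), (434,269), (415,290) and (442,293). I'll zoom in and measure them.

```bash
python3 - <<'E'
from h import *
import pickle
T=pickle.load(open("top0.pkl","rb"));S=pickle.load(open("side0.pkl","rb"))
a=cv2.resize(T["frame"][185:305,280:460],None,fx=4.4,fy=4.4,interpolation=cv2.INTER_CUBIC); cv2.imwrite("pics/topz.png",a)
b=cv2.resize(S["frame"][190:350,130:360],None,fx=3.4,fy=3.4,interpolation=cv2.INTER_CUBIC); cv2.imwrite("pics/sidez.png",b)
for n,im,pts in(("top",T,[(430,202),(434,269),(415,290),(442,293),(432,240),(326,240),(320,265),(314,217)]),("side",S,[(148,241),(180,233),(166,264),(197,308),(308,231)])):
    for u,v in pts: print(n,u,v,np.round(bydepth(im,u,v),4))
# dark cap blobs
for n,im in(("top",T),("side",S)):
    hsv=cv2.cvtColor(im["frame"],cv2.COLOR_BGR2HSV)
    m=((im["frame"].max(2)<62)&(im["frame"][:,:,0].astype(int)>im["frame"][:,:,2]+6)).astype(np.uint8)
    k,l,st,c=cv2.connectedComponentsWithStats(m)
    for i in range(1,k):
        if 15<st[i,4]<400: print(n,st[i],np.round(c[i],1))
E
```

```text
top 430 202 [ 0.6442 -0.2321  0.0788]
top 434 269 [ 0.4822 -0.2415  0.0419]
top 415 290 [ 0.4307 -0.1904  0.0537]
top 442 293 [ 0.4222 -0.2551  0.0576]
top 432 240 [ 0.5603 -0.2478  0.0024]
top 326 240 [0.5564 0.0252 0.0599]
top 320 265 [0.495  0.0409 0.0574]
top 314 217 [0.6141 0.0541 0.0632]
side 148 241 [ 0.4332 -0.2564  0.0571]
side 180 233 [ 0.4408 -0.1944  0.0554]
side 166 264 [ 0.4948 -0.2443  0.042 ]
side 197 308 [ 0.6571 -0.2392  0.0768]
side 308 231 [0.5596 0.0268 0.0531]
top [599 157  23  25 353] [611.8 170.8]
top [432 266   6   6  20] [434.3 268.2]
top [412 285   9   9  57] [415.7 289.2]
top [438 288  10   9  45] [442.  292.1]
top [304 374  46  13 308] [326.2 380. ]
top [323 388  13   8  16] [328.6 390.8]
top [424 445   9  35 160] [427.4 463.5]
top [324 473  27   7  87] [336.3 475.8]
side [199  77  35  20  98] [219.4  90. ]
side [174 229  13  11  70] [181.1 235.8]
side [141 238  14  11  75] [147.9 244.7]
side [161 261  10   8  36] [166.2 265.8]
side [190 303  14  16 174] [196.8 310.6]
```

View pics/topz.png

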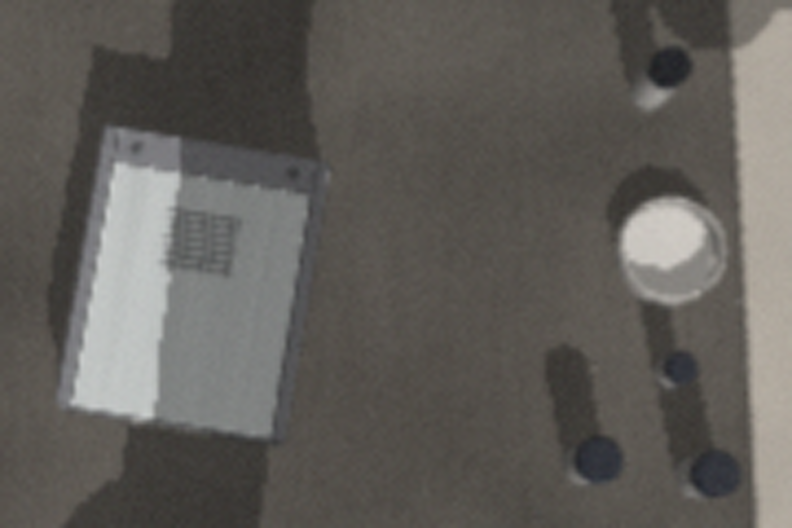

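View pics/sidez.png

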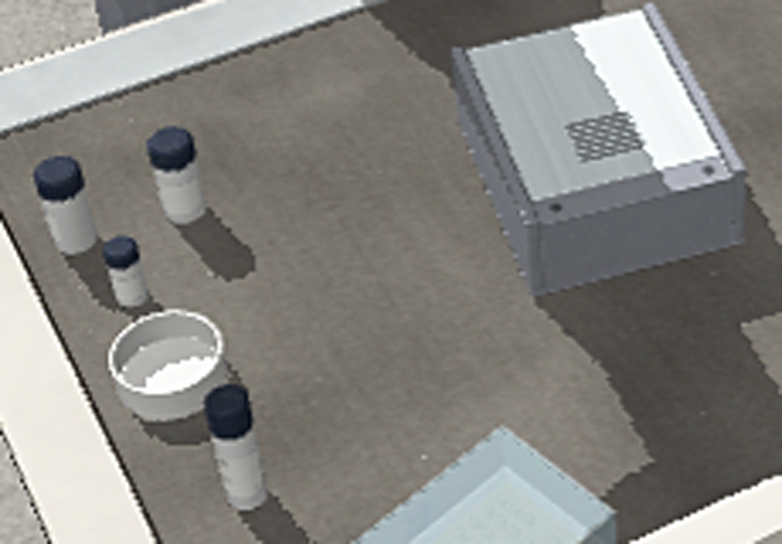

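Only the vial at top (434.5,268.4), side (166,264) has its top at 42 mm, so it is the short one. The tall one reads 78 mm and the other two about 57 mm. Next I'll compute the poses.

```bash
python3 - <<'E'
from h import *
import pickle
T=pickle.load(open("top0.pkl","rb"));S=pickle.load(open("side0.pkl","rb"))
t=lambda x,y:(280+x/4.4-.4,185+y/4.4-.4)
s=lambda x,y:(130+x/3.4-.35,190+y/3.4-.35)
def P(n,im,uv,z): p=onplane(im,*uv,z)[:2]; print(n,np.round(p,4)); return p
print("box corners top z62 (rearL,rearR,frontR,frontL)")
C=[P("t",T,t(*c),.062) for c in((106,127),(328,166),(280,441),(62,406))]
for c in ((745,175),(537,219),(455,50),(650,6)): P("side",S,s(*c),.062)
c=np.array(C); print("centre",c.mean(0),"W",np.linalg.norm(c[0]-c[1]),np.linalg.norm(c[2]-c[3]),"L",np.linalg.norm(c[0]-c[3]),np.linalg.norm(c[1]-c[2]))
ax=(c[0]+c[1]-c[2]-c[3]);print("yaw",np.arctan2(ax[1],ax[0])); ay=(c[0]-c[1]+c[3]-c[2]);print("yaw from y",np.arctan2(-ay[0],ay[1]))
P("rib top",T,t(203,241),.058);P("rib side",S,s(605,136),.058)
P("short top",T,t(681,367),.042);P("short side",S,s(120,246),.042)
P("short base side",S,s(133,301),0)
P("decoyR",T,t(716,473),.057);P("decoyL",T,t(598,459),.057);P("cup",T,t(672,250),.022);P("tall",T,t(670,66),.078)
P("cup side",S,s(168,347),.022)
E
```

```text
box corners top z62 (rearL,rearR,frontR,frontL)
t [0.6237 0.0797]
t [ 0.5993 -0.0452]
t [ 0.4454 -0.0151]
t [0.4664 0.1054]
side [0.6323 0.076 ]
side [ 0.605  -0.0412]
side [ 0.4518 -0.0177]
side [0.4744 0.1042]
centre [0.53369859 0.03120103] W 0.12728091398516456 0.12236466680246666 L 0.1593134913894051 0.15681714311794887
yaw -0.1775143452319921
yaw from y -0.18289558237461204
rib top [0.5583 0.0258]
rib side [0.5605 0.0256]
short top [ 0.4847 -0.2425]
short side [ 0.4888 -0.2443]
short base side [ 0.4912 -0.2455]
decoyR [ 0.4244 -0.2561]
decoyL [ 0.4331 -0.1912]
cup [ 0.554  -0.2446]
tall [ 0.6503 -0.2371]
cup side [ 0.5554 -0.2439]
```

Box centre is about (0.536, 0.030), yaw -0.18, and the ribs sit at about (0.559, 0.026), as expected. The short vial is at about (0.486, -0.243). Moving above the ribs with the fingers shut.

step_arm:
  rows:
    - [414,582,-100,-0.434,1]
    - [414,582,-100,-0.434,1]
    - [414,582,-100,-0.434,1]
    - [414,582,-100,-0.434,1]
    - [414,582,-100,-0.434,1]
    - [414,582,-100,-0.434,1]
    - [414,582,-100,-0.434,1]
    - [414,582,-100,-0.434,1]
    - [414,582,-100,-0.434,1]
    - [414,582,-100,-0.434,1]
    - [414,582,-100,-0.434,1]
    - [414,582,-100,-0.434,1]
  grip_force: 30

```text
t: 1.1
tcp_pos: [0.4319, -0.1518, 0.1618]
orientation: [[0.984, -0.178, -0.0], [-0.178, -0.984, -0.0], [-0.0, 0.0, -1.0]]
ft_force: [0.8, 0.1, 0.7]
finger_gap: 0.0002
```

step_arm:
  rows:
    - [127,178,-32,0,1]
    - [127,178,-32,0,1]
    - [127,178,-32,0,1]
    - [127,178,-32,0,1]
    - [127,178,-32,0,1]
    - [127,178,-32,0,1]
    - [127,178,-32,0,1]
    - [127,178,-32,0,1]

```text
t: 1.77
tcp_pos: [0.5577, 0.0244, 0.1294]
orientation: [[0.984, -0.176, -0.002], [-0.176, -0.984, -0.001], [-0.002, 0.001, -1.0]]
ft_force: [-0.6, 0.8, -0.3]
finger_gap: -0.0002
```

```bash
python3 - <<'E'
from h import *
s=get_state();print(s["t"],np.round(s["tcp_pos"],4),np.round(s["ft_force"],2),s["finger_gap"])
im=get_image("side");cv2.imwrite("pics/s1.png",im["frame"])
E
```

```text
1.7667 [0.5577 0.0244 0.1294] [-0.64  0.81 -0.28] -0.0001923839637411843
```

View pics/s1.png

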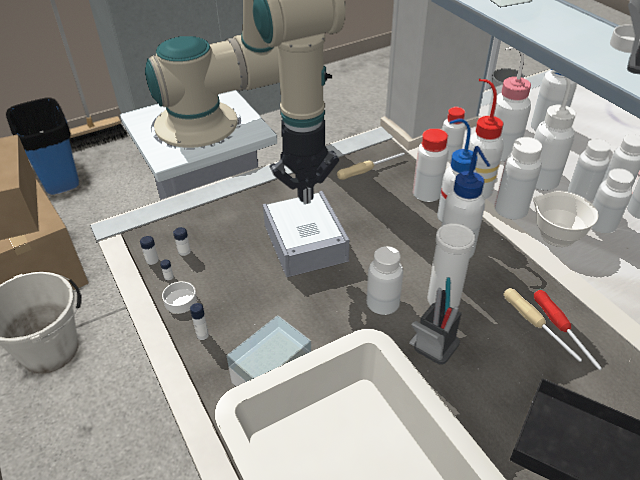

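The shut fingertips at (307,198) are over the ribs at (308,230). Descending to just above the cover.

step_arm:
  rows:
    - [0,0,-35,0,1]
    - [0,0,-60,0,1]
    - [0,0,-67,0,1]
    - [0,0,-67,0,1]
    - [0,0,-68,0,1]
    - [0,0,-69,0,1]
    - [0,0,-70,0,1]
    - [0,0,-71,0,1]
    - [0,0,-71,0,1]
    - [0,0,-71,0,1]

```text
t: 2.65
tcp_pos: [0.5586, 0.0242, 0.0596]
orientation: [[0.984, -0.178, 0.001], [-0.178, -0.984, -0.0], [0.001, 0.0, -1.0]]
ft_force: [0.0, -0.0, 0.9]
finger_gap: 0.0
```

step_arm:
  rows:
    - [0,0,-1,0,1]
    - [0,0,-2,0,1]
    - [0,0,-2,0,1]
    - [0,0,-2,0,1]

```text
t: 2.98
tcp_pos: [0.5586, 0.0243, 0.058]
orientation: [[0.984, -0.178, 0.001], [-0.178, -0.984, -0.0], [0.001, 0.0, -1.0]]
ft_force: [-0.8, 0.0, 5.5]
finger_gap: 0.0003
```

step_arm:
  rows:
    - [0,0,-1,0,1]
    - [0,0,-1,0,1]
    - [0,0,-1,0,1]

```text
t: 3.23
tcp_pos: [0.5587, 0.0243, 0.058]
orientation: [[0.984, -0.178, 0.001], [-0.178, -0.984, -0.0], [0.001, 0.0, -1.0]]
ft_force: [-3.5, -0.1, 11.6]
finger_gap: 0.0003
```

Contact is at 58 mm with 11.6 N. Dragging a first 30 mm.

step_arm:
  rows:
    - [-5,1,0,0,1]
    - [-10,2,0,0,1]
    - [-15,2.5,0,0,1]
    - [-20,3.5,0,0,1]
    - [-25,4.5,0,0,1]
    - [-30,5.5,0,0,1]

```text
t: 3.73
tcp_pos: [0.5314, 0.0293, 0.058]
orientation: [[0.984, -0.178, 0.007], [-0.178, -0.984, -0.001], [0.007, -0.0, -1.0]]
ft_force: [2.0, -1.1, 7.6]
finger_gap: -0.0002
```

```bash
python3 - <<'E'
from h import *
im=get_image("side");cv2.imwrite("pics/s2.png",cv2.resize(im["frame"][120:320,200:460],None,fx=3,fy=3))
E
```

```text
(no output)
```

View pics/s2.png

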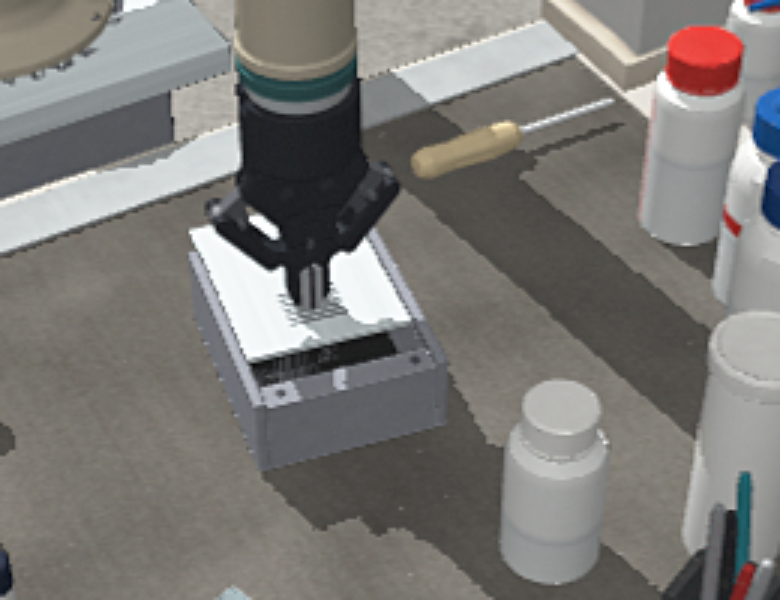

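The cover is following, with the opening visible at (330,355) in the crop. Continuing to about 95 mm, pressing slightly more.

step_arm:
  rows:
    - [-5,1,-0.5,0,1]
    - [-11,2,-0.5,0,1]
    - [-17,3,-0.5,0,1]
    - [-23,4,-0.5,0,1]
    - [-29,5.5,-0.5,0,1]
    - [-35,6.5,-0.5,0,1]
    - [-41,7.5,-0.5,0,1]
    - [-47,8.5,-0.5,0,1]
    - [-53,9.5,-0.5,0,1]
    - [-58,10.5,-0.5,0,1]
    - [-63,11.5,-0.5,0,1]
    - [-63,11.5,-0.5,0,1]

```text
t: 4.78
tcp_pos: [0.4678, 0.041, 0.0579]
orientation: [[0.984, -0.178, 0.007], [-0.178, -0.984, -0.001], [0.007, -0.0, -1.0]]
ft_force: [0.1, -0.6, 12.3]
finger_gap: -0.0002
```

```bash
python3 - <<'E'
from h import *
im=get_image("side");cv2.imwrite("pics/s3.png",cv2.resize(im["frame"][120:320,200:460],None,fx=3,fy=3))
E
```

```text
(no output)
```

View pics/s3.png

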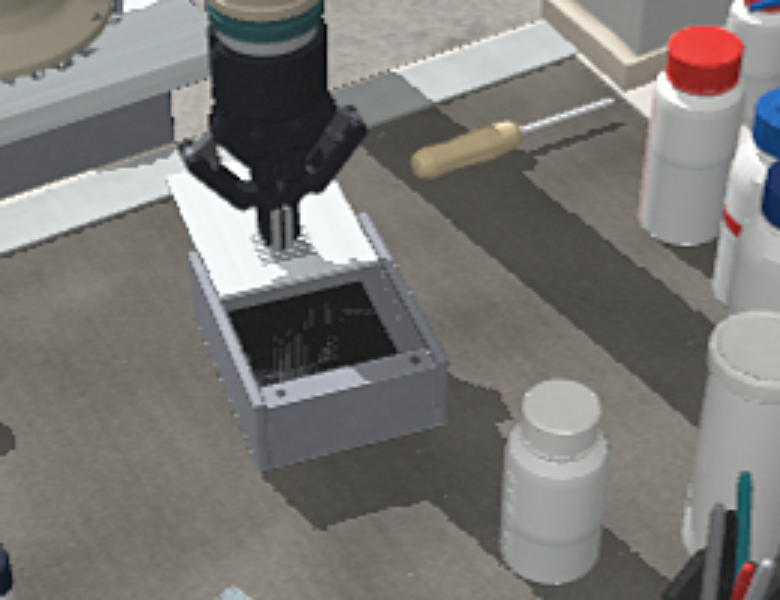

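The cover is open about 92 mm. Lifting and moving over the short vial.

step_arm:
  rows:
    - [0,0,40,0,1]
    - [0,0,80,0,1]
    - [4,-40,100,0.1,0.5]
    - [19,-285,100,0.179,0]
    - [19,-285,100,0.179,0]
    - [19,-285,100,0.179,0]
    - [19,-285,100,0.179,0]
    - [19,-285,100,0.179,0]
    - [19,-285,100,0.179,0]
    - [19,-285,100,0.179,0]
    - [19,-285,100,0.179,0]
    - [19,-285,100,0.179,0]

```text
t: 5.83
tcp_pos: [0.4839, -0.2434, 0.1552]
orientation: [[1.0, -0.001, -0.001], [-0.001, -1.0, 0.001], [-0.001, -0.001, -1.0]]
ft_force: [0.5, 0.7, 0.1]
finger_gap: 0.0425
```

```bash
python3 - <<'E'
from h import *
s=get_state();print(s["t"],np.round(s["tcp_pos"],4),np.round(s["ft_force"],2),s["finger_gap"])
im=get_image("side");cv2.imwrite("pics/s4.png",cv2.resize(im["frame"][140:340,100:360],None,fx=3,fy=3))
E
```

```text
5.8333 [ 0.4839 -0.2434  0.1552] [0.53 0.69 0.1 ] 0.04245905483733138
```

View pics/s4.png

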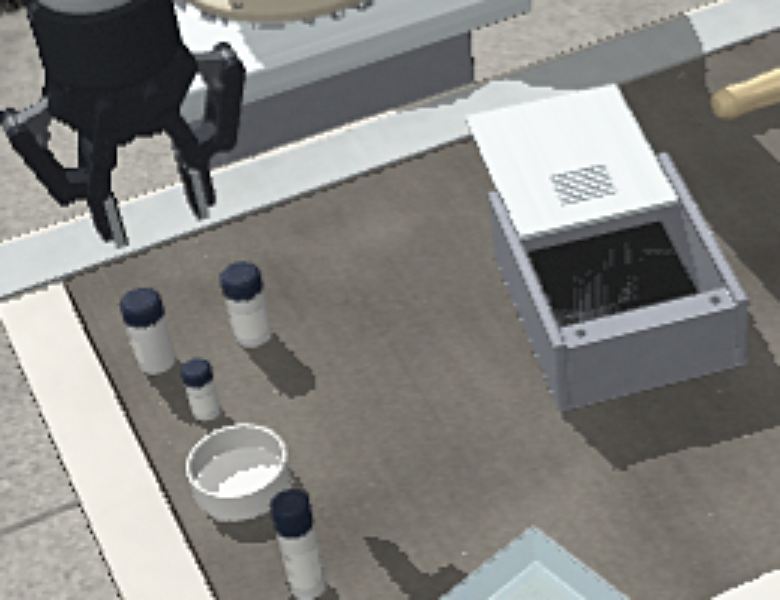

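```bash
python3 - <<'E'
from h import *
import pickle
T=pickle.load(open("top0.pkl","rb"))
for u in range(438,466,3): print(u,np.round(bydepth(T,u,262),3))
s=get_state()
E
```

```text
438 [ 0.504 -0.262 -0.003]
441 [0.376 0.022 1.347]
444 [ 0.503 -0.277 -0.001]
447 [ 0.503 -0.284  0.001]
450 [ 0.504 -0.293 -0.006]
453 [ 0.503 -0.3   -0.001]
456 [ 0.503 -0.308 -0.002]
459 [ 0.503 -0.316 -0.004]
462 [ 0.503 -0.323 -0.002]
465 [ 0.503 -0.331 -0.003]
```

step_arm:
  rows:
    - [2.5,0,-40,0,0.2]
    - [2.5,0,-75,0,0.2]
    - [2.5,0,-95,0,0.2]
    - [2.5,0,-95,0,0.2]
    - [2.5,0,-95,0,0.2]

```text
t: 6.3
tcp_pos: [0.4864, -0.2419, 0.0601]
orientation: [[1.0, 0.002, -0.002], [0.002, -1.0, 0.002], [-0.002, -0.002, -1.0]]
ft_force: [0.2, 0.1, 1.3]
finger_gap: 0.034
```

```bash
python3 - <<'E'
from h import *
s=get_state();print(s["t"],np.round(s["tcp_pos"],4),np.round(s["ft_force"],2),s["finger_gap"])
im=get_image("side");cv2.imwrite("pics/s5.png",cv2.resize(im["frame"][180:330,110:270],None,fx=4,fy=4,interpolation=cv2.INTER_CUBIC))
im=get_image("top");cv2.imwrite("pics/t5.png",cv2.resize(im["frame"][185:335,380:540],None,fx=4,fy=4))
E
```

```text
6.3 [ 0.4864 -0.2419  0.0601] [0.25 0.13 1.26] 0.03397608511813654
```

View pics/s5.png

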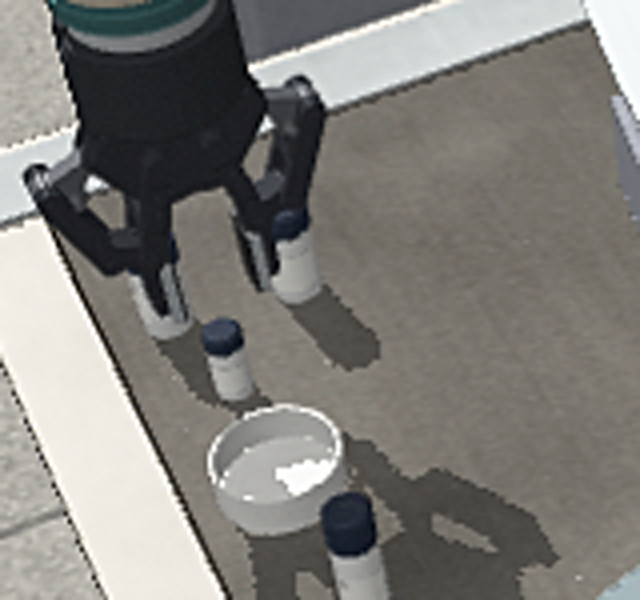

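View pics/t5.png

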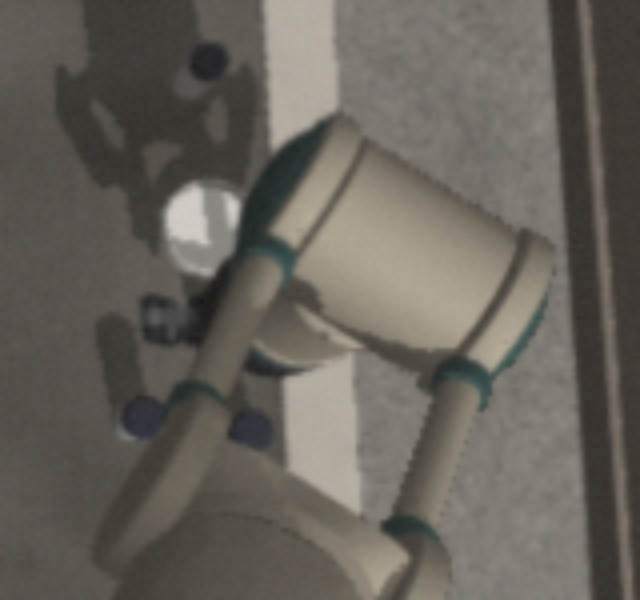

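The tips straddle the vial: their midpoint is (220,298) and the cap is at (222,332), which is where the tips arrive 20 mm lower. Descending, then closing gently.

step_arm:
  rows:
    - [0,-1,-20,0,0.2]
    - [0,-1,-38,0,0.2]
    - [0,-1,-50,0,0.2]
    - [0,-1,-52,0,0.2]
    - [0,-1,-52,0,0.2]
    - [0,-1,-52,0,0.4]
    - [0,-1,-52,0,0.6]
    - [0,-1,-52,0,0.8]
    - [0,-1,-52,0,0.8]
    - [0,-1,-52,0,0.8]
    - [0,-1,-52,0,0.8]
  grip_force: 25

```text
t: 7.32
tcp_pos: [0.4881, -0.2454, 0.0102]
orientation: [[1.0, -0.0, 0.003], [-0.0, -1.0, -0.002], [0.003, 0.002, -1.0]]
ft_force: [0.5, 1.2, 6.8]
finger_gap: 0.0182
```

```bash
python3 - <<'E'
from h import *
s=get_state();print(s["t"],np.round(s["tcp_pos"],4),np.round(s["ft_force"],2),s["finger_gap"])
im=get_image("side");cv2.imwrite("pics/s6.png",cv2.resize(im["frame"][180:330,110:270],None,fx=4,fy=4,interpolation=cv2.INTER_CUBIC))
E
```

```text
7.3167 [ 0.4881 -0.2454  0.0102] [0.49 1.16 6.83] 0.01816504474648933
```

View pics/s6.png

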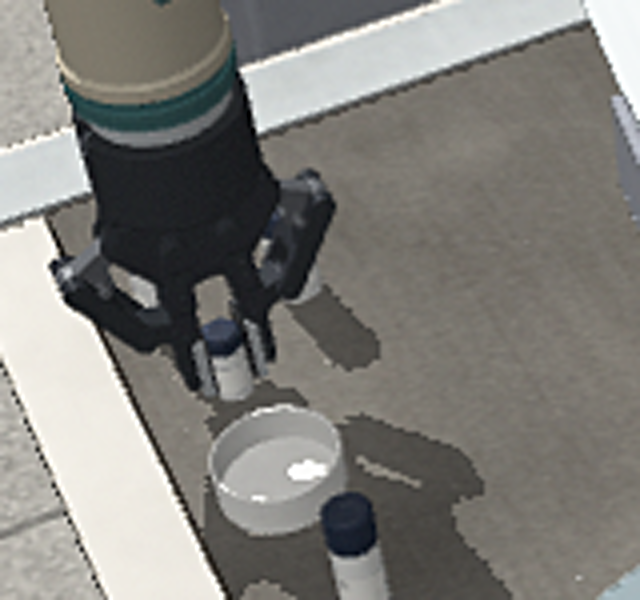

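Vial held (gap 18 mm) and upright. Lifting and carrying it over the well.

step_arm:
  rows:
    - [0,0,15,0,0.8]
    - [0,0,45,0,0.8]
    - [0,0,80,0,0.8]
    - [0,0,120,0,0.8]
    - [20,35,120,0,0.8]
    - [63,271,120,-0.179,0.8]
    - [63,271,120,-0.179,0.8]
    - [63,271,120,-0.179,0.8]
    - [63,271,120,-0.179,0.8]
    - [63,271,120,-0.179,0.8]
    - [63,271,120,-0.179,0.8]
    - [63,271,120,-0.179,0.8]

```text
t: 8.37
tcp_pos: [0.5506, 0.0322, 0.1291]
orientation: [[0.985, -0.173, 0.002], [-0.173, -0.985, 0.003], [0.001, -0.004, -1.0]]
ft_force: [0.1, -0.7, -0.6]
finger_gap: 0.018
```

step_arm:
  rows:
    - [0,0,0,0,0.8]
    - [0,0,0,0,0.8]
    - [0,0,0,0,0.8]

```text
t: 8.62
tcp_pos: [0.5497, 0.0251, 0.1287]
orientation: [[0.984, -0.179, -0.0], [-0.179, -0.984, -0.001], [-0.0, 0.001, -1.0]]
ft_force: [0.2, -0.4, 0.3]
finger_gap: 0.0179
```

```bash
python3 - <<'E'
from h import *
s=get_state();print(s["t"],np.round(s["tcp_pos"],4),np.round(s["ft_force"],2),s["finger_gap"])
im=get_image("side");cv2.imwrite("pics/s7.png",cv2.resize(im["frame"][120:320,200:460],None,fx=3,fy=3))
E
```

```text
8.6167 [0.5497 0.0251 0.1287] [ 0.25 -0.37  0.28] 0.01785871226366995
```

View pics/s7.png

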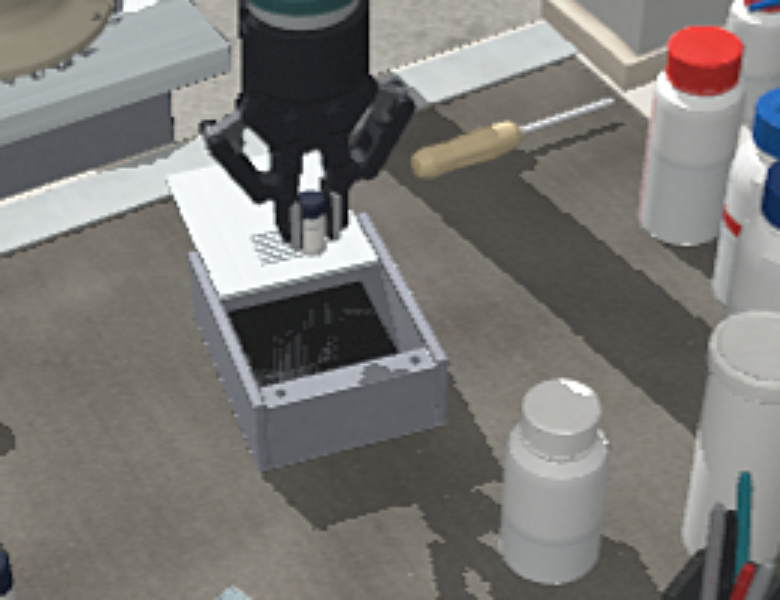

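The vial hangs upright at (313,225), over the well. Lowering it to just above the floor.

step_arm:
  rows:
    - [1,2,-30,0,0.8]
    - [1,2,-60,0,0.8]
    - [1,2,-85,0,0.8]
    - [1,2,-100,0,0.8]
    - [1,2,-108,0,0.8]
    - [1,2,-110,0,0.8]
    - [1,2,-110,0,0.8]
    - [1,2,-110,0,0.8]

```text
t: 9.33
tcp_pos: [0.5519, 0.0276, 0.0196]
orientation: [[0.984, -0.179, 0.002], [-0.179, -0.984, -0.0], [0.002, -0.0, -1.0]]
ft_force: [-0.0, 0.7, -0.0]
finger_gap: 0.0181
```

step_arm:
  rows:
    - [0,0,-1,0,0.8]
    - [0,0,-2,0,0.8]
    - [0,0,-3,0,0.8]
    - [0,0,-4,0,0.8]
    - [0,0,-4,0,0.8]
    - [0,0,-4,0,0.8]

```text
t: 9.83
tcp_pos: [0.5513, 0.0283, 0.0152]
orientation: [[0.984, -0.178, 0.001], [-0.178, -0.984, -0.0], [0.001, -0.0, -1.0]]
ft_force: [-0.9, 0.2, 4.8]
finger_gap: 0.0185
```

Floor contact came at TCP 15.2 mm, as predicted. Releasing slowly and withdrawing.

step_arm:
  rows:
    - [0,0,0,0,0.5]
    - [0,0,0,0,0.4]
    - [0,0,0,0,0.3]
    - [0,0,0,0,0.1]
    - [0,0,0,0,0.1]
    - [0,0,0,0,0.1]
    - [0,0,15,0,0.1]
    - [0,0,35,0,0.1]
    - [0,0,60,0,0.1]
    - [0,0,100,0,0.1]
    - [0,0,120,0,0.1]
    - [0,0,120,0,0.1]

```text
t: 10.83
tcp_pos: [0.5544, 0.028, 0.1398]
orientation: [[0.984, -0.178, 0.01], [-0.178, -0.984, -0.001], [0.01, -0.001, -1.0]]
ft_force: [0.9, -0.7, -0.8]
finger_gap: 0.0385
```

step_arm:
  rows:
    - [-84,14,0,0,1]
    - [-84,14,0,0,1]
    - [-84,14,0,0,1]
    - [-84,14,0,0,1]
    - [-84,14,0,0,1]
  grip_force: 30

```text
t: 11.25
tcp_pos: [0.4673, 0.0422, 0.1346]
orientation: [[0.984, -0.178, 0.001], [-0.178, -0.984, -0.0], [0.001, 0.0, -1.0]]
ft_force: [0.2, -0.5, 0.4]
finger_gap: -0.0001
```

```bash
python3 - <<'E'
from h import *
s=get_state();print(s["t"],np.round(s["tcp_pos"],4),np.round(s["ft_force"],2),s["finger_gap"])
im=get_image("side");cv2.imwrite("pics/s8.png",cv2.resize(im["frame"][120:320,200:460],None,fx=3,fy=3))
im=get_image("top");cv2.imwrite("pics/t8.png",cv2.resize(im["frame"][180:320,260:440],None,fx=4,fy=4))
E
```

```text
11.25 [0.4673 0.0422 0.1346] [ 0.24 -0.54  0.36] -0.00010592330638908417
```

View pics/s8.png

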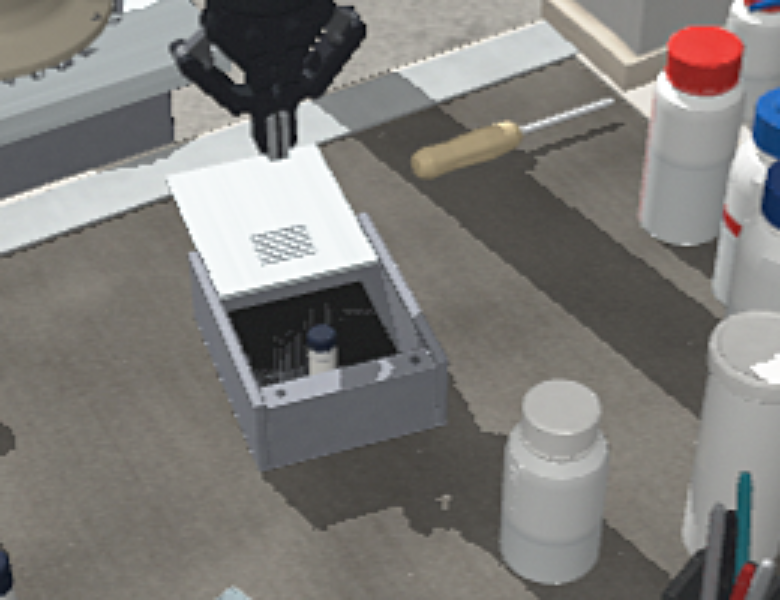

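View pics/t8.png

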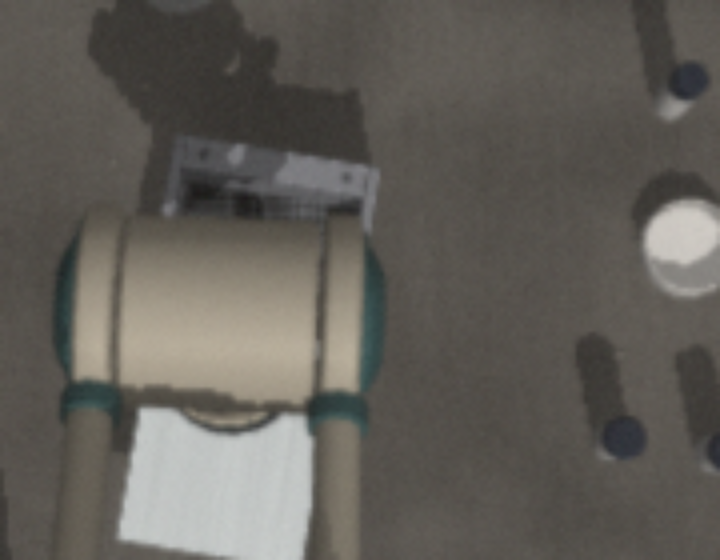

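The vial stands upright in the well, cap at (321,338). The cup and other vials are unmoved. Pressing on the ribs again.

step_arm:
  rows:
    - [0,0,-35,0,1]
    - [0,0,-62,0,1]
    - [0,0,-73,0,1]
    - [0,0,-74,0,1]
    - [0,0,-75,0,1]
    - [0,0,-76,0,1]
    - [0,0,-77,0,1]
    - [0,0,-78,0,1]
    - [0,0,-78,0,1]
    - [0,0,-78,0,1]

```text
t: 12.18
tcp_pos: [0.4682, 0.042, 0.058]
orientation: [[0.984, -0.178, 0.003], [-0.178, -0.984, -0.0], [0.003, -0.0, -1.0]]
ft_force: [-0.4, 0.1, 6.0]
finger_gap: -0.0
```

step_arm:
  rows:
    - [0,0,-1,0,1]
    - [0,0,-1,0,1]
    - [5,-1,-1,0,1]
    - [10,-2,-1,0,1]
    - [15,-2.5,-1,0,1]
    - [20,-3.5,-1,0,1]
    - [25,-4.5,-1,0,1]
    - [30,-5.5,-1,0,1]
    - [35,-6.5,-1,0,1]
    - [40,-7,-1,0,1]

```text
t: 13.02
tcp_pos: [0.5084, 0.0346, 0.0579]
orientation: [[0.984, -0.178, 0.003], [-0.178, -0.984, -0.001], [0.003, 0.001, -1.0]]
ft_force: [-2.5, -1.8, 12.5]
finger_gap: -0.0
```

```bash
python3 - <<'E'
from h import *
im=get_image("side");cv2.imwrite("pics/s9.png",cv2.resize(im["frame"][120:320,200:460],None,fx=3,fy=3))
E
```

```text
(no output)
```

View pics/s9.png

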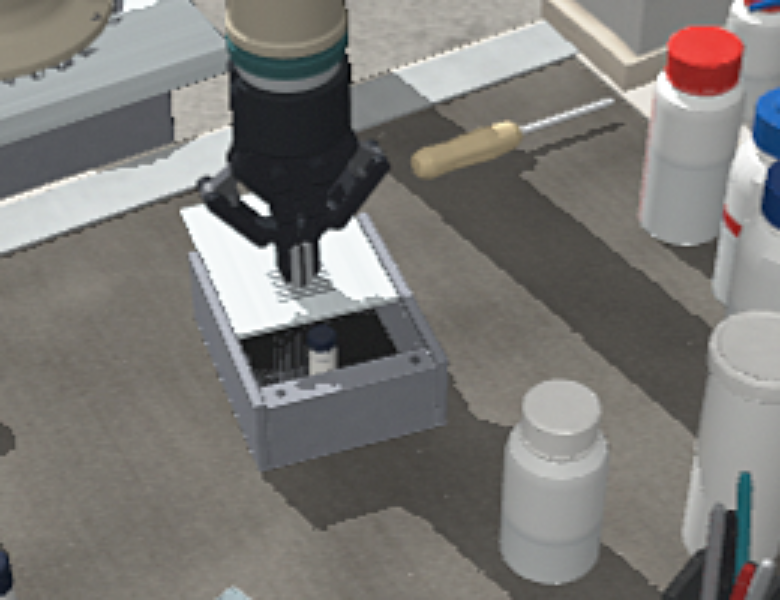

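The cover follows and the vial is still upright. Sliding on past the stop; the fingers will slip or load up gently there.

step_arm:
  rows:
    - [6,-1,0,0,1]
    - [12,-2,0,0,1]
    - [18,-3,0,0,1]
    - [24,-4.5,0,0,1]
    - [30,-5.5,0,0,1]
    - [36,-6.5,0,0,1]
    - [42,-7.5,0,0,1]
    - [47,-8.5,0,0,1]
    - [51,-9,0,0,1]
    - [54,-9.5,0,0,1]
    - [57,-10,0,0,1]
    - [57,-10,0,0,1]

```text
t: 14.07
tcp_pos: [0.5593, 0.0253, 0.0579]
orientation: [[0.984, -0.178, -0.009], [-0.178, -0.984, -0.0], [-0.009, 0.002, -1.0]]
ft_force: [-12.2, -0.7, 20.4]
finger_gap: 0.0001
```

```bash
python3 - <<'E'
from h import *
im=get_image("side");cv2.imwrite("pics/s10.png",cv2.resize(im["frame"][120:320,200:460],None,fx=3,fy=3))
E
```

```text
(no output)
```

View pics/s10.png

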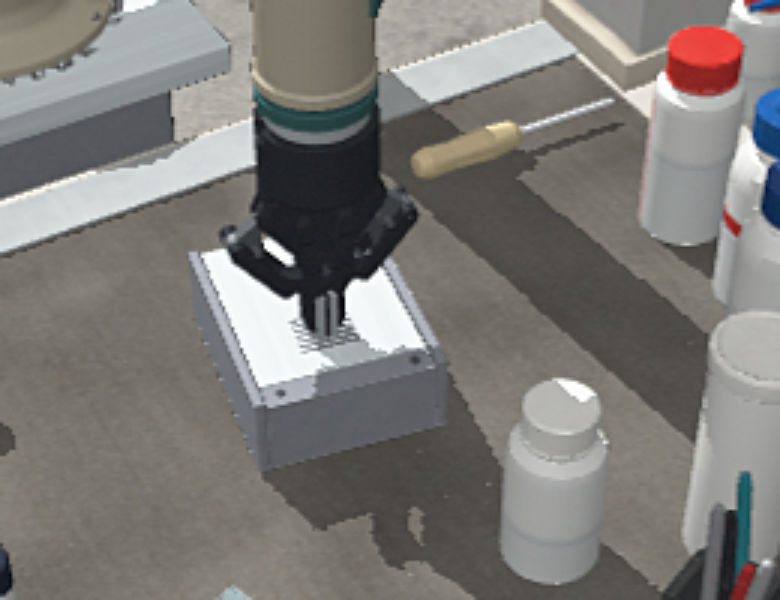

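The cover is at its stop: the side force rose to 12 N and the rear gap is gone. Lifting off and clearing the view.

step_arm:
  rows:
    - [0,0,4,0,1]
    - [0,0,10,0,1]
    - [0,0,40,0,1]
    - [0,0,80,0,1]
    - [0,0,120,0,1]
    - [-60,-300,160,0,1]
    - [-60,-300,160,0,1]
    - [-60,-300,160,0,1]
    - [-60,-300,160,0,1]
    - [-60,-300,160,0,1]
    - [-60,-300,160,0,1]
    - [-60,-300,160,0,1]

```text
t: 15.12
tcp_pos: [0.507, -0.2606, 0.2145]
orientation: [[0.984, -0.178, 0.002], [-0.178, -0.984, -0.001], [0.002, 0.001, -1.0]]
ft_force: [0.9, 0.5, 0.2]
finger_gap: 0.0
```

step_arm:
  rows:
    - [-60,-60,0,0,1]
    - [-60,-60,0,0,1]
    - [-60,-60,0,0,1]
    - [-60,-60,0,0,1]
    - [-60,-60,0,0,1]

```text
t: 15.53
tcp_pos: [0.4476, -0.3185, 0.2138]
orientation: [[0.984, -0.179, 0.001], [-0.179, -0.984, 0.0], [0.001, -0.0, -1.0]]
ft_force: [0.2, 0.3, 0.2]
finger_gap: 0.0002
```

```bash
python3 - <<'E'
from h import *
s=get_state();print(s["t"],np.round(s["tcp_pos"],4),np.round(s["ft_force"],2))
im=get_image("top");a=im["frame"];cv2.imwrite("pics/t11.png",cv2.resize(a[185:305,280:460],None,fx=4.4,fy=4.4,interpolation=cv2.INTER_CUBIC))
S=get_image("side");cv2.imwrite("pics/s11.png",cv2.resize(S["frame"][190:350,130:360],None,fx=3.4,fy=3.4,interpolation=cv2.INTER_CUBIC))
E
```

```text
15.5333 [ 0.4476 -0.3185  0.2138] [0.2  0.27 0.24]
```

View pics/t11.png

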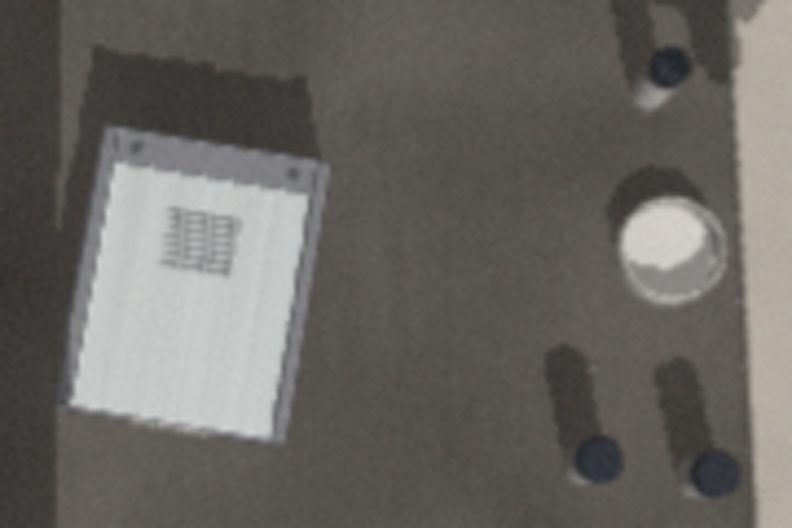

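View pics/s11.png

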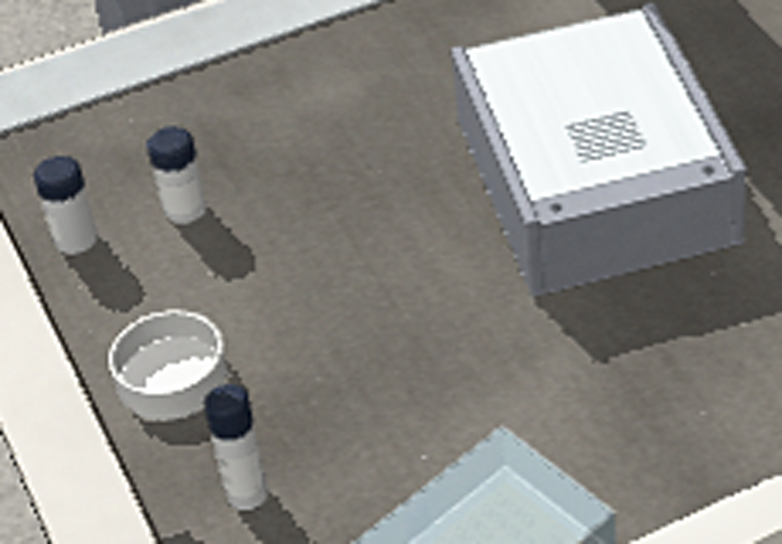

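The cover and ribs are back at their initial pixels: ribs at (203,241) in the top crop and (605,136) in the side crop. The other vials and the cup are also at their first positions, and the arm is clear. Handing in.

```bash
python3 -c "
from plant import *
print(hand_in())"
```

```text
the job is handed in; nothing more can be done
None
```

The short vial is in the grey box with the cover shut, and I handed the job in at about 15.6 s; `hand_in()` gave no verdict.

- **Opening:** I pressed on the ribs with about 12 N and dragged the cover open by about 92 mm.
- **Placing:** I picked the vial whose top measured 42 mm high; the others read about 57 mm and 78 mm. I set it down near the suggested floor point. Contact came at the height predicted for the 5 mm floor, and after release the side view showed it standing upright.
- **Closing:** I slid the cover back until it met its stop, where the side force rose to 12 N. It was still upright in the picture with the cover half shut, and it is hidden from view now.

In the last pictures the cover and ribs are back at their starting pixels. The cup, the tall vial and the two mid-sized vials are where they were. The arm is clear of everything, with wrist force near zero. I did not measure the white bottle or the screwdriver at the end, but the arm stayed clear of both and they looked unmoved in every picture that showed them.

The one disagreement was a 2–8 mm difference between the two cameras' position readings, largest at the box corners. I allowed for it by averaging, and nothing failed because of it.

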